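# Refit the keyed knobs of the bench supply and switch it to the green mark

### The job

Both control knobs were pulled off the bench supply to clean its panel. Put the big black knob back on the output shaft (the one inside the round grey scale) and the small red knob back on the selector shaft (the one with the three coloured dots), turning each until its flat meets the shaft's flat and it drops fully home. With both knobs on, push the selector in and turn it clockwise from the white dot to the green one, let it spring back out, and leave the cell, the loudspeaker and the screwdriver where they are.

Things in the scene. Friction and masses are not known exactly. Their poses are not given: they have to be found in the camera images.
- supply: Bench supply, white case 220 x 300 mm, 100 mm high, fixed to the bench; origin under its centre, z up. Dark control panel: its level top, 100 mm up. Output shaft axis at x -30, y -70 mm, selector shaft axis at x -30, y +70 mm in its frame. Meter, posts, caps and lamp on the panel stand under 20 mm high, over 50 mm from the shaft axes. A black handle sticks out 23 mm at each y end, 62 mm up.
- output_tip (a point): Centre of the output shaft's tip, 27 mm above the panel; z up; x points out of the shaft's flat and turns with it. Both shafts: upright steel, 12 mm round, one flat 3 mm off the axis, tip bevelled 1.8 mm x 45 degrees all round. This shaft turns with 0.03 N m over +-150 degrees and may start at any angle; it cannot be pushed in.
- selector_tip (a point): Centre of the selector shaft's tip, 27 mm above the panel when sprung out; z up; x points out of its flat; moves with the shaft. At the start the flat faces the white dot. The dots lie on the panel 34 mm from the axis, seen from above: white 45 degrees counter-clockwise of the supply's +x, green along +x, orange 45 degrees clockwise.
- selector (a joint): Selector shaft angle, rad, growing clockwise seen from above: 0 at the white dot, 0.785 green, 1.571 orange (end stops 0.1 outside these). Locked at a dot (-0.1 to 0.13 of play) unless pushed in over 5.5 mm; pushed in, it turns with 0.03 N m; let go between dots it stays caught in.
- selector_push (a joint): How far the selector shaft is pushed in, in m: 0 sprung out, 0.007 at its stop. The spring starts to give at 5 N and needs 8.5 N at the stop.
- output_knob: Big black round knob, loose, upright: 46 mm diameter, 30 mm high, 70 g. Origin: centre of its underside, z up. Blind D bore from below, 16 mm deep: 13 mm round, flat 3.4 mm off the axis on the +x side. The white line on top points along +x, over the flat; flats meet when knob x and shaft x agree. Home: bore end on the shaft tip, underside 11 mm above the panel, turning play up to 0.2 rad.
- selector_knob: Small red round knob, loose, upright: 34 mm diameter, 28 mm high, about 40 g. Origin, axes, white line, D bore, height when home (selector sprung out) and play as for the big knob.
- output_knob_bore (a point): Centre of the closed end of the big knob's bore, 16 mm above its underside.
- selector_knob_bore (a point): Centre of the closed end of the small knob's bore, 16 mm above its underside.
- cell: Bystander: round battery cell standing upright, 33 mm diameter, 60 mm high, black and copper; origin at its underside.
- loudspeaker: Bystander: small round loudspeaker, 66 mm diameter, 28 mm high, lying cone up; origin at its underside.
- screwdriver: Bystander: screwdriver lying flat, 170 mm long, yellow handle; origin near the middle of its length on the bench, x along the tool towards its tip.

How it is judged:
By the outcome, as a careful person would: the job done as asked, in the order asked, and still so for the second after the job is handed in, with the robot touching nothing.
It also fails if it takes over 61 s, if anything falls off the work surface, if the arm or the gripper's body presses on something with over 40 N, if the wrist force passes 120 N, or if a joint passes its speed limit or range.

### The arm

A 7-joint arm with a two-finger parallel gripper is mounted at the origin on the work surface. World frame = base frame: x ahead of the robot, y to its left, z up, the work surface at z = 0. Lengths are in mm, angles in rad, forces in N, time in s.
With the tool pointing down it reaches from about 400 to 875 mm from the base axis. Payload 4.4 kg.
Tool frame: the origin (TCP) lies midway between the tips of the shut fingers; the grasp point (between the pads) lies 19 mm behind it; z points along the fingers, x is the direction in which the jaws open and shut, and the axes are right-handed (so a half turn about z gives the same grasp; the last joint's range is limited). The gripper opens to 85 mm and grips with 20 to 120 N. Pads are 22 mm wide; open, the fingers measure 114 mm over their backs; the gripper's body (76 mm by 85 mm) begins 54 mm behind the grasp point. The pads swing forward as they close: fully open they stand 13 mm farther back than shut.
Start: joints at [1.276, 0.628, 0.038, 1.517, -0.027, 0.996, -0.02], TCP at [147.453, -633.068, 231.313] pointing down, gripper open.
Joint ranges: [-3.06, 3.06], [-0.37, 2.12], [-1.25, 1.32], [0.18, 2.47], [-1.1, 4.24], [0.23, 1.98], [-2.94, 2.94]. Speed limits (rad/s): [2.57, 2.57, 3.14, 3.14, 3.14, 3.14, 3.14].

### API

Orientations are given as a unit quaternion [x, y, z, w].
In Python, from workcell import ctrl gives the robot as it stands.
- The arm moves only by the shell command python3 -m handwheel 'ROWS'. ROWS is JSON, a list of rows, each a list of 3 entries, a list of its own where there are three numbers: the shift along the tool's x, y, z in mm, then the turn, a rotation vector about the tool's x, y, z in degrees, then the closure, from -1 (fully open) to 1 (shut), so that 0 is half open. In form: [[[x, y, z], [ax, ay, az], fingers], ...]. A call has 1 to 5 rows; each row is the pose to reach, as a shift and turn from the pose commanded when the call began, along the tool's axes at that moment; what a row does not reach only later rows make up. A row lasts 1/8 s, in which the tool goes at most 62.5 mm and 10.7 degrees, less where a joint would pass 70% of its speed; a pose out of reach is approached as far as the arm can. A call with a gripper value outside its range is refused whole. The fingers move at their own pace and stop on an object; the grip force is fixed at half the most. Time passes only in rows, so rows that repeat a pose let the fingers close. It gives the time, the measured TCP pose, the force and the opening at its end, in the units of the state.
- ctrl.get_state(): the state, without advancing time (a new reading comes with each control period).
- ctrl.capture(name): name is "side" or "top" or "wrist"; returns a dict with "frame" (420x560x3 uint8, blue, green, red), "fx", "fy", "cx", "cy" (pixels), "k1" (the pictures are not rectified: a ray, as slopes to the right and down, at radius r is drawn at 1 + k1 r^2 times it, then the intrinsics apply), "xyz" and "orientation" of the camera in the world. Camera axes: x right, y up, looking along -z (the intrinsics and any distortion apply to the point x, -y, -z); pixel columns grow to the right and rows downward; lengths in mm; the calibration is good to about 2 mm. A picture is of the moment at which its call begins. There is no depth.
- ctrl.finish_job(): hands the job in, once; it reports no verdict.
The state is a dict: "time": time; "joint_pos": joint angles; "joint_vel": joint speeds; "joint_efforts": joint torques, N m; "tcp_pos": TCP position; "eef_rot": TCP orientation; "force": force on the tool from outside, world axes, zero at the start; "moment": the same for the moment, N m; "finger_gap": finger opening in mm.
Only numpy, scipy, OpenCV 4.12 (cv2) and the standard library are available. Lean on these libraries where they do the work, as an engineer would, in place of code of your own. Each camera call takes 0.05 s, during which the arm holds its last target. There are 200 camera calls.

## Working session

There is one attempt and no reset: what is moved stays moved. The work goes in short steps, Python scripts to look and compute and a shell command to move; the robot and the scene stay as the last step left them, time stands still between calls to the robot, and variables do not carry over. Pictures are saved under pics/ and viewed, about 8 in all and at most 12, crops included, and the job is handed in when it is done.

```bash
mkdir -p pics && ls && cat > h.py <<'E'
import numpy as np, cv2
from scipy.spatial.transform import Rotation as R
from workcell import ctrl
def cap(name, f=None):
    c=ctrl.capture(name)
    if f: cv2.imwrite('pics/'+f,c['frame'])
    return c
def ray(c,u,v):
    x=(u-c['cx'])/c['fx']; y=(v-c['cy'])/c['fy']
    rd=np.hypot(x,y); r=rd
    for _ in range(30): r=rd/(1+c['k1']*r*r)
    s=r/rd if rd>0 else 1
    d=R.from_quat(c['orientation']).apply([x*s,-y*s,-1])
    return np.array(c['xyz']),d
def onz(c,u,v,z):
    o,d=ray(c,u,v); return o+d*(z-o[2])/d[2]
def proj(c,p):
    q=R.from_quat(c['orientation']).inv().apply(np.array(p)-np.array(c['xyz']))
    x,y=q[0]/-q[2],-q[1]/-q[2]; k=1+c['k1']*(x*x+y*y)
    return c['fx']*x*k+c['cx'],c['fy']*y*k+c['cy']
def togo(p,yaw=None):
    """shift in tool axes from measured TCP to world point p"""
    s=ctrl.get_state(); r=R.from_quat(s['eef_rot'])
    return r.inv().apply(np.array(p)-np.array(s['tcp_pos']))
E
python3 - <<'E'
from h import *
for n in ('top','side','wrist'):
    c=cap(n,n+'0.png'); print(n,{k:c[k] for k in c if k!='frame'})
print(ctrl.get_state())
a=[cv2.imread(f'pics/{n}0.png') for n in ('top','side')]
E
```

```text
pics
top {'fx': 474.1499749772468, 'fy': 474.1499749772468, 'cx': 274.8595991101012, 'cy': 211.2323249428679, 'k1': -0.15519140777333285, 'xyz': array([ 502.91728928, -101.39120899, 1110.76078409]), 'orientation': array([ 0.01376618, -0.01171719, -0.69880807,  0.71508075])}
side {'fx': 504.8199341281183, 'fy': 504.8199341281183, 'cx': 287.1219530856291, 'cy': 210.01353948881405, 'k1': -0.04110566135172449, 'xyz': array([ 298.5491383 , -975.63000393,  756.29095348]), 'orientation': array([ 0.44795937, -0.068282  , -0.12075812,  0.8832256 ])}
wrist {'fx': 306.4367546650358, 'fy': 306.4367546650358, 'cx': 284.879079369572, 'cy': 210.77573268109424, 'k1': -0.025489990991625407, 'xyz': array([ 226.93076007, -614.97435771,  373.03419539]), 'orientation': array([-0.12398729,  0.09938523, -0.61397155,  0.77316794])}
{'time': 0.15, 'joint_pos': array([ 1.27619175,  0.62916484,  0.03844735,  1.51811999, -0.02702486,
        0.99631289, -0.0199791 ]), 'joint_vel': array([ 0.0008082 , -0.00209969,  0.00180247, -0.00447743,  0.00088567,
       -0.00043711, -0.00241214]), 'joint_efforts': array([ 1.60088097e-03, -5.63803589e+01,  1.22759443e+00, -1.93654096e+01,
        1.11164668e-02,  7.36292655e-03,  6.61024600e-06]), 'tcp_pos': array([ 147.36114265, -632.58975887,  230.58596842]), 'eef_rot': array([ 7.83205319e-01, -6.21762716e-01, -5.78615711e-04, -4.67510416e-04]), 'force': array([-0.06647354,  0.29456547, -0.34569921]), 'moment': array([0.00106179, 0.01711869, 0.05451528]), 'finger_gap': 85.90092086090262}
```

View pics/top0.png

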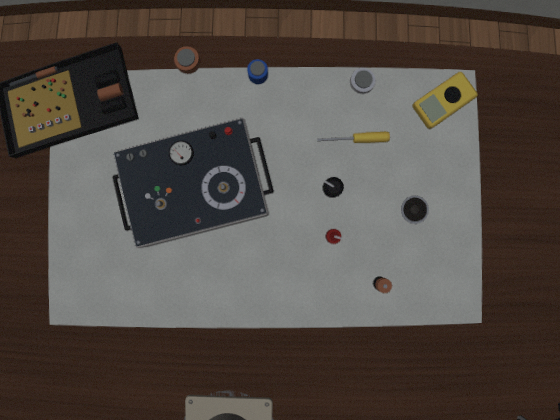

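View pics/side0.png

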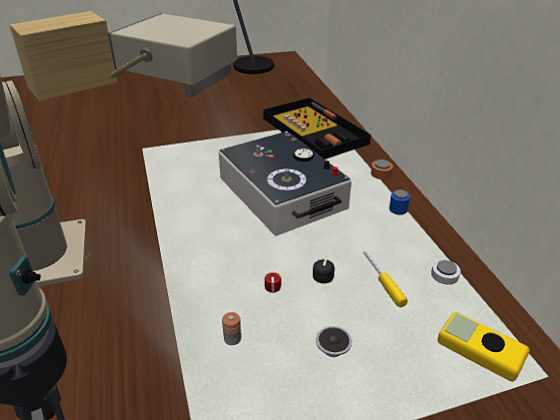

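The top view shows the supply upper left, with the output shaft at about (224,187) and the selector at (160,204). The black knob is at (333,187), the red one at (334,236), the cell at (383,285) and the loudspeaker at (415,209). Next I measure these.

```bash
cat > m.py <<'E'
from h import *
c=cap('top'); f=c['frame']
hsv=cv2.cvtColor(f,cv2.COLOR_BGR2HSV); g=f.max(axis=2)
def blob(mask,box,z,name):
    x0,y0,x1,y1=box; m=np.zeros_like(mask); m[y0:y1,x0:x1]=mask[y0:y1,x0:x1]
    n,l,st,ce=cv2.connectedComponentsWithStats(m)
    i=1+np.argmax(st[1:,4]); print(name,ce[i].round(1),st[i,4],onz(c,*ce[i],z).round(1)); return ce[i]
red=((hsv[...,1]>140)&((hsv[...,0]<8)|(hsv[...,0]>172))).astype(np.uint8)
def line(box,ctr,z,name,mask):
    x0,y0,x1,y1=box; sub=mask[y0:y1,x0:x1]; v,u=np.nonzero(sub)
    p=onz(c,u.mean()+x0,v.mean()+y0,z); d=p-ctr; print(name,len(u),p.round(1),'yaw',np.degrees(np.arctan2(d[1],d[0])).round(1))
rb=blob(red,(315,220,355,255),28,'redtop'); 
dark=(g<70).astype(np.uint8)
# whole disc incl. line: fill
for nm,box,zt,m in (('red',(318,222,350,252),28,red),('black',(316,170,350,204),30,dark)):
    x0,y0,x1,y1=box; s=m[y0:y1,x0:x1].copy()
    cs=max(cv2.findContours(s,0,1)[0],key=cv2.contourArea); (u,v),r=cv2.minEnclosingCircle(cv2.convexHull(cs))
    print(nm,u+x0,v+y0,r,onz(c,u+x0,v+y0,zt).round(1),onz(c,u+x0,v+y0,zt/2).round(1))
    ins=np.zeros_like(s); cv2.circle(ins,(int(u),int(v)),int(r)-1,1,-1)
    w=((hsv[y0:y1,x0:x1,1]<100)&(g[y0:y1,x0:x1]>110)&(ins>0)).astype(np.uint8)
    vv,uu=np.nonzero(w); 
    ctr=onz(c,u+x0,v+y0,zt); line(box,ctr,zt,nm,np.pad(w,((y0,420-y1),(x0,560-x1))))
for nm,p,z in (('out',(224,187),127),('sel',(160.5,203.5),127)): print(nm,onz(c,*p,z).round(1))
# scale ring centre
ring=((hsv[...,1]<70)&(g>110)).astype(np.uint8)
blob(ring,(200,163,247,212),100,'ring')
for z,nm,p in ((100,'white',(148,196)),(100,'green',(157,188)),(100,'orange',(169,190))): print(nm,onz(c,*p,z).round(1))
for nm,p in (('A',(116,154)),('B',(243,121)),('C',(268,213)),('D',(137,245))): print(nm,onz(c,*p,100).round(1))
o=[cv2.resize(f[y:y+70,x:x+90],None,fx=4.4,fy=4.4,interpolation=2) for x,y in ((125,155),(185,150),(295,170),(295,190))]
cv2.imwrite('pics/crop1.png',np.vstack([np.hstack(o[:2]),np.hstack(o[2:])])[:600,:800])
E
python3 m.py
```

```text
redtop [332.7 235.6] 133 [ 489.1 -231.2   28. ]
red 333.10975646972656 235.91463375091553 7.1684465408325195 [ 488.5 -232.3   28. ] [ 488.3 -233.9   14. ]
red 7 [ 486.5 -239.9   28. ] yaw -104.6
black 333.0 187.0 10.63024616241455 [ 600.4 -229.7   30. ] [ 601.8 -231.5   15. ]
black 12 [ 607.5 -220.5   30. ] yaw 52.3
out [586.5   9.1 127. ]
sel [549.1 142.1 127. ]
ring [233.3 187.3] 357 [588.6  -7.8 100. ]
white [566.  176.9 100. ]
green [583.7 157.7 100. ]
orange [579.9 131.1 100. ]
A [656.7 252.6 100. ]
B [732.9 -24.7 100. ]
C [535.2 -83.5 100. ]
D [459.5 198.  100. ]
```

View pics/crop1.png

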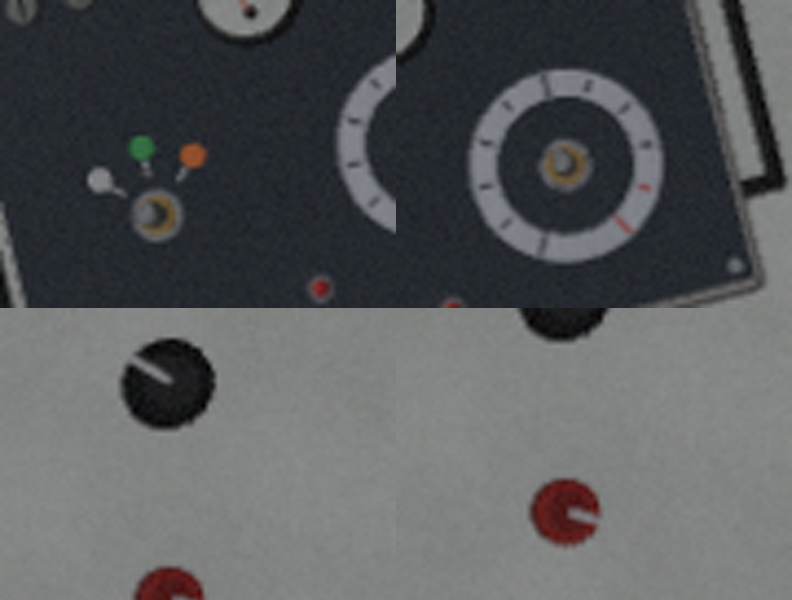

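The crop shows the black knob's line pointing up-left and the red knob's pointing right. The shaft flats are too coarse to read from here, so I'm going closer, over the knobs first.

```bash
python3 -m handwheel '[[[-30,-48,3],[0,0,-10],-1],[[-60,-96,6],[0,0,-20],-1],[[-90,-144,9],[0,0,-30],-1],[[-120,-191,12],[0,0,-40],-1],[[-150,-239,15],[0,0,-50],-1]]'; python3 -c "
from h import *
print(togo([545,-232,180]).round(1), ctrl.get_state()['joint_pos'].round(2))"
```

```text
time: 0.82
tcp_pos: [347.2, -431.5, 216.3]
eef_rot: [0.973, -0.23, 0.0, 0.0]
force: [0.7, -0.5, -0.6]
finger_gap: 85.5
[  87.6 -266.9   36.3] [ 0.98  0.51 -0.21  1.8   0.14  0.84  0.24]
```

```bash
python3 -m handwheel '[[[18,-53,7],[0,0,0],-1],[[35,-107,14],[0,0,0],-1],[[53,-160,21],[0,0,0],-1],[[70,-213,28],[0,0,0],-1],[[88,-267,36],[0,0,0],-1]]'; python3 -m handwheel '[[[0,0,0],[0,0,0],-1]]'; python3 -c "
from h import *
cap('wrist','w1.png')
print(togo([575,40,230]).round(1), ctrl.get_state()['joint_pos'].round(2))"
```

```text
time: 1.45
tcp_pos: [546.5, -233.4, 180.1]
eef_rot: [0.973, -0.233, 0.0, 0.0]
force: [-0.0, 0.2, 1.0]
finger_gap: 85.2
time: 1.58
tcp_pos: [549.0, -228.2, 179.6]
eef_rot: [0.974, -0.228, 0.0, -0.002]
force: [-0.2, -0.7, 0.9]
finger_gap: 85.7
[ -96.4 -255.7  -49.9] [ 0.48  0.61 -0.19  1.73  0.15  0.82 -0.25]
```

View pics/w1.png

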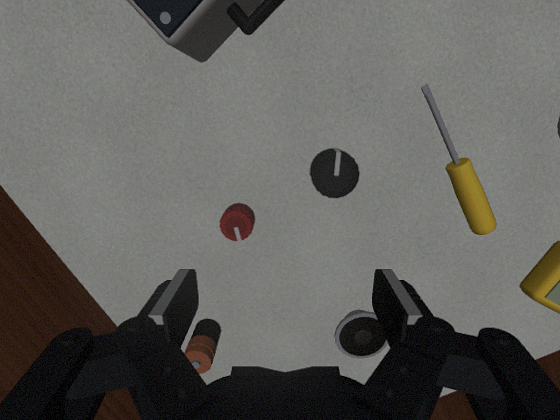

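Black knob is at (334,172), its line pointing to (338,150). Red knob is at (237,222), its line pointing to (238,240). Next, look at the shafts.

```bash
sed -i "s/    return c$/    import pickle\n    if f: pickle.dump(c,open('pics\/'+f[:-3]+'pkl','wb'))\n    return c/" h.py && python3 -m handwheel '[[[-24,-43,-2],[0,0,0],-1],[[-47,-86,-4],[0,0,0],-1],[[-71,-129,-6],[0,0,0],-1],[[-94,-172,-8],[0,0,0],-1],[[-118,-215,-10],[0,0,0],-1]]'; python3 -m handwheel '[[[0,0,0],[0,0,0],-1],[[0,0,0],[0,0,0],-1]]'; python3 -c "
from h import *
c=cap('wrist','w2.png');f=c['frame']
for p in ([586.5,9.1,127],[549.1,142,127]): print(proj(c,p))
print(ctrl.get_state()['joint_pos'].round(2))"
```

```text
time: 2.25
tcp_pos: [537.0, 9.8, 190.6]
eef_rot: [0.972, -0.234, 0.0, 0.001]
force: [0.6, -0.4, -0.6]
finger_gap: 85.3
time: 2.5
tcp_pos: [537.2, 8.4, 190.4]
eef_rot: [0.972, -0.234, 0.0, 0.001]
force: [0.8, 0.1, 0.1]
finger_gap: 85.9
(np.float64(345.70083593529534), np.float64(196.35099265950106))
(np.float64(199.2085520390439), np.float64(33.411849768639684))
[ 0.06  0.52 -0.19  1.87  0.14  0.76 -0.68]
```

View pics/w2.png

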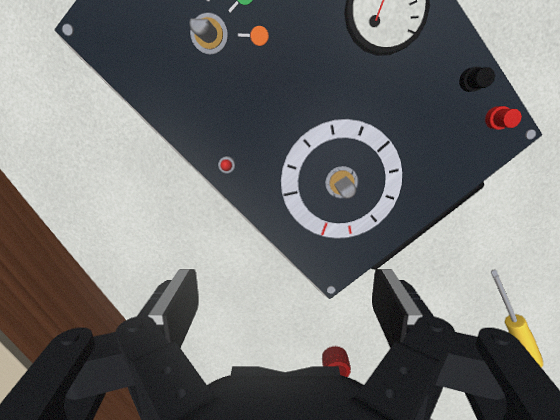

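The view shows the output shaft tip at about (346,188) inside the ring centred at (341,179), and the selector at about (205,30). Next I fit the ring, dots and corner screws and zoom in on the tips.

```bash
cat > m2.py <<'E'
from h import *; import pickle
c=pickle.load(open('pics/w2.pkl','rb')); f=c['frame']; hsv=cv2.cvtColor(f,cv2.COLOR_BGR2HSV)
w=((hsv[...,1]<60)&(hsv[...,2]>140)).astype(np.uint8); m=np.zeros_like(w); m[110:248,270:412]=w[110:248,270:412]
cs=max(cv2.findContours(m,0,1)[0],key=cv2.contourArea)
P=np.array([onz(c,*p[0],100)[:2] for p in cs],np.float32); print('ring',cv2.fitEllipse(P))
for n,p in (('scr1',(67.5,30)),('scr2',(331,290)),('scr3',(531,134)),('seltip',(200,24)),('outtip',(346,188)),('greendot',(245,-1)),('orangedot',(259.5,36))):
    print(n,onz(c,*p,127 if 'tip' in n else 100).round(1))
a=cv2.resize(f[165:215,315:375],None,fx=10,fy=10,interpolation=2)
cv2.imwrite('pics/crop2.png',np.hstack([a[:,:],cv2.resize(f[5:55,180:235],None,fx=10,fy=10,interpolation=2)])[:, :1150]); 
i=cv2.imread('pics/crop2.png'); cv2.imwrite('pics/crop2.png',cv2.resize(i,(800,int(i.shape[0]*800/i.shape[1]))))
b=pickle.load(open('pics/w2.pkl','rb'))
# knobs from w1 not pickled
E
python3 m2.py
```

```text
ring ((590.5804443359375, 12.531499862670898), (91.19287109375, 93.47239685058594), 15.06755542755127)
scr1 [467. 194. 100.]
scr2 [542.6 -72.8 100. ]
scr3 [732.6 -19.2 100. ]
seltip [552.2 146.1 127. ]
outtip [589.1  14.5 127. ]
greendot [583.2 153.7 100. ]
orangedot [581.3 130.  100. ]
```

View pics/crop2.png

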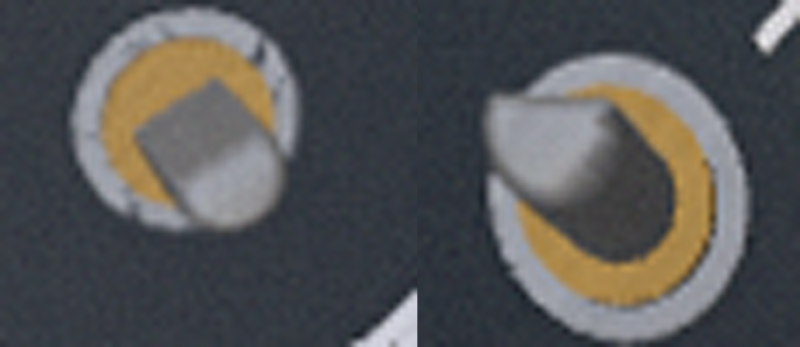

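```bash
python3 - <<'E'
from h import *; import pickle
c=pickle.load(open('pics/w2.pkl','rb'));k=800/1150*10
def W(x,y,ox,oy,z): return onz(c,ox+x/k-.45,oy+y/k-.45,z)
for (a,b,z,o) in (((135,133),(215,78),103,(315,165)),((187,175),(264,135),125.2,(315,165)),((600-417.4,260-0),(672-417.4,165),103,(180,5))):
    A=W(*a,*o,z);B=W(*b,*o,z);d=B-A;print(A.round(1),B.round(1),np.hypot(*d[:2]).round(1),'dir',np.degrees(np.arctan2(d[1],d[0])).round(1),'normal +90/-90',(np.degrees(np.arctan2(d[1],d[0]))+90).round(1))
# vertical-edge consistency: shaft axis from ring
E
python3 -m handwheel '[[[24,42,2],[0,0,0],-1],[[48,85,4],[0,0,0],-1],[[72,127,6],[0,0,0],-1],[[96,170,8],[0,0,0],-1],[[118,212,10],[0,0,0],-1]]'; python3 -m handwheel '[[[0,0,0],[0,0,0],-1],[[0,0,0],[0,0,0],-1]]'; cat > m3.py <<'E'
from h import *; import sys
c=cap('wrist',sys.argv[1]); f=c['frame']; hsv=cv2.cvtColor(f,cv2.COLOR_BGR2HSV).astype(int)
def knob(nm,mask,gz,h,g):
    u,v=map(int,proj(c,g)); r=45; b=np.zeros(mask.shape,np.uint8); b[max(v-r,0):v+r,max(u-r,0):u+r]=mask[max(v-r,0):v+r,max(u-r,0):u+r]
    cs=max(cv2.findContours(b,0,1)[0],key=cv2.contourArea); hull=cv2.convexHull(cs)
    fill=np.zeros_like(b); cv2.fillConvexPoly(fill,hull,1)
    w=((hsv[...,2]>100)&(hsv[...,1]<90)&(cv2.erode(fill,np.ones((3,3)))>0)).astype(np.uint8)
    L=np.argwhere(w)[:,::-1].astype(float); P=np.array([onz(c,*p,h)[:2] for p in L])
    # axis: support circle at mid height from hull centroid
    M=cv2.moments(hull); cu=(M['m10']/M['m00'],M['m01']/M['m00']); ctr=onz(c,*cu,h/2)[:2]
    d=P-P.mean(0); ax=np.linalg.svd(d)[2][0]; ax*=np.sign(ax@(P.mean(0)-ctr))
    print(nm,'px',np.round(cu,1),'ctr',ctr.round(1),'n',len(L),'yaw line',np.degrees(np.arctan2(ax[1],ax[0])).round(1),'yaw ctr',np.degrees(np.arctan2(*(P.mean(0)-ctr)[::-1])).round(1))
s=sys.argv[2:]
R_=((hsv[...,1]>120)&((hsv[...,0]<10)|(hsv[...,0]>170)))
B_=(hsv[...,2]<75)&~R_
if 'r' in s: knob('red',R_,0,28,[488.5,-233,14])
if 'b' in s: knob('black',B_,0,30,[601,-230,15])
print(ctrl.get_state()['tcp_pos'].round(1),ctrl.get_state()['joint_pos'].round(2))
E
python3 m3.py w3.png r b
```

```text
[583.9  14.2 103. ] [594.2  15.9 103. ] 10.5 dir 9.0 normal +90/-90 99.0
[585.9  14.3 125.2] [594.4  14.5 125.2] 8.5 dir 1.8 normal +90/-90 91.8
[547.4 142.8 103. ] [557.8 146.6 103. ] 11.1 dir 20.4 normal +90/-90 110.4
time: 3.18
tcp_pos: [545.5, -236.3, 180.1]
eef_rot: [0.972, -0.235, -0.0, 0.001]
force: [-0.3, 0.3, 0.8]
finger_gap: 85.4
time: 3.42
tcp_pos: [545.9, -232.8, 180.0]
eef_rot: [0.972, -0.234, -0.0, -0.0]
force: [0.4, 1.4, -0.4]
finger_gap: 85.3
red px [237.2 217.4] ctr [ 488.3 -235.8] n 50 yaw line -105.7 yaw ctr -95.7
black px [335.1 166. ] ctr [ 604.  -232.8] n 99 yaw line 60.4 yaw ctr 64.6
[ 546.3 -231.6  180.2] [ 0.48  0.61 -0.19  1.73  0.15  0.82 -0.26]
```

The flat normal of the output shaft is at about 96° world, and its axis is at about (590.3,12.3). The black knob sits at about (603,-232) with its line at 60.5°. I'll hover above it, then grasp.

```bash
python3 -m handwheel '[[[25,-13,40],[0,0,0],-1],[[51,-26,80],[0,0,0],-1],[[51,-26,120],[0,0,0],-0.6],[[51,-26,120],[0,0,0],-0.6]]'; python3 m3.py w4.png b; python3 -c "
from h import *
print(togo([603,-232,0]).round(1))"
```

```text
time: 3.98
tcp_pos: [601.6, -229.1, 57.3]
eef_rot: [0.973, -0.231, -0.004, -0.001]
force: [-0.5, 0.3, 0.1]
finger_gap: 68.5
black px [288.1 243.1] ctr [ 602.8 -233.1] n 263 yaw line 60.2 yaw ctr 61.4
[ 603.2 -230.1   59.6] [ 0.41  0.84 -0.16  1.65  0.19  0.67 -0.31]
[ 0.9  1.7 59.6]
```

```bash
python3 -m handwheel '[[[0,1,30],[0,0,0],-0.6],[[0,1,59],[0,0,0],-0.6],[[0,1,59],[0,0,0],-0.6],[[0,1,59],[0,0,0],1],[[0,1,59],[0,0,0],1]]';python3 -m handwheel '[[[0,0,0],[0,0,0],1],[[0,0,0],[0,0,0],1],[[0,0,0],[0,0,0],1],[[0,0,0],[0,0,0],1]]'
```

```text
time: 4.65
tcp_pos: [605.5, -233.0, 4.2]
eef_rot: [0.973, -0.233, 0.002, 0.0]
force: [0.3, 0.7, 7.2]
finger_gap: 44.5
time: 5.15
tcp_pos: [605.5, -233.0, 4.2]
eef_rot: [0.973, -0.233, 0.002, 0.0]
force: [-0.9, 0.5, 6.9]
finger_gap: 44.4
```

Gripped. Lifting to check the hold.

```bash
python3 -m handwheel '[[[0,0,-50],[0,0,0],1],[[0,0,-100],[0,0,0],1],[[0,0,-170],[0,0,0],1],[[0,0,-170],[0,0,0],1],[[0,0,-170],[0,0,0],1]]'; python3 - <<'E'
from h import *
c=cap('wrist','w5.png'); f=c['frame']; s=ctrl.get_state(); print(s['tcp_pos'],s['eef_rot'],s['force'],s['finger_gap'])
u,v=map(int,proj(c,np.array(s['tcp_pos'])+[0,0,26])); print(u,v)
cv2.imwrite('pics/crop3.png',cv2.resize(f[v-75:v+75,u-100:u+100],None,fx=3,fy=3,interpolation=2)); 
E
```

```text
time: 5.78
tcp_pos: [603.8, -232.7, 172.6]
eef_rot: [0.973, -0.233, 0.001, 0.0]
force: [0.3, -0.2, -1.2]
finger_gap: 44.5
[ 602.85372814 -232.43309762  170.99560033] [ 9.72584901e-01 -2.32547552e-01 -4.94458731e-04  5.05955927e-05] [-0.30904839  0.39754067 -0.79363699] 44.573880852676815
280 298
```

View pics/crop3.png

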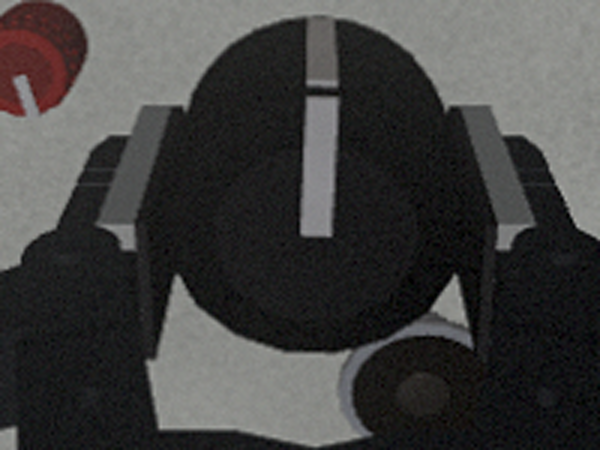

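```bash
python3 - <<'E'
from h import *; import pickle
c=pickle.load(open('pics/w5.pkl','rb')); tcp=np.array([603,-232.6,171.5]); zt=tcp[2]-4.2+30
W=lambda x,y: onz(c,180+x/3-.33,223+y/3-.33,zt)
r=R.from_quat([.9726,-.2326,0,0])
A,B=W(316,235),W(321.5,92); d=B-A; print('line yaw',np.degrees(np.arctan2(d[1],d[0])), 'len',np.hypot(*d[:2]))
for nm,p in (('line start',(316,235)),('left',(183,220)),('right',(452,220)),('bottom',(318,352)),('top',(321,90))): print(nm, r.inv().apply(W(*p)-tcp).round(1))
print(r.inv().apply(np.array([590.3,12.3,175])-tcp).round(1))
E
```

```text
line yaw 61.20033507246456 len 23.731588391078102
line start [  1.8   0.8 -25.8]
left [-18.1  -1.8 -25.8]
right [ 22.1  -1.7 -25.8]
bottom [  2.1  22.5 -25.8]
top [  2.5 -23.2 -25.8]
[-122.1 -212.7   -3.5]
```

```bash
python3 -m handwheel '[[[-25,-43,0],[0,0,-7],1],[[-50,-85,0],[0,0,-14],1],[[-75,-128,0],[0,0,-21],1],[[-99,-170,0],[0,0,-28],1],[[-124,-213,5],[0,0,-35],1]]'; python3 -m handwheel '[[[0,0,10],[0,0,0],1],[[0,0,14],[0,0,0],1],[[0,0,14],[0,0,0],1]]'; cat > m4.py <<'E'
from h import *; import sys
c=cap('wrist',sys.argv[1]); f=c['frame']; s=ctrl.get_state(); r=R.from_quat(s['eef_rot']); tcp=np.array(s['tcp_pos']); print(tcp.round(1),'yaw',np.degrees(np.arctan2(*r.apply([1,0,0])[1::-1])).round(1),s['force'].round(1))
hsv=cv2.cvtColor(f,cv2.COLOR_BGR2HSV)
u,v=proj(c,[588.8,13,100]); print(u,v); u=int(u);v=int(v)
cv2.imwrite('pics/'+sys.argv[2],cv2.resize(f[max(v-100,0):v+75,max(u-125,0):u+125],None,fx=3,fy=3,interpolation=2)); print('origin',max(u-125,0),max(v-100,0))
E
python3 m4.py w6.png crop4.png
```

```text
time: 6.45
tcp_pos: [588.1, 14.8, 164.6]
eef_rot: [0.997, 0.073, -0.001, -0.0]
force: [1.3, 0.3, -1.6]
finger_gap: 44.5
time: 6.82
tcp_pos: [588.7, 11.5, 151.1]
eef_rot: [0.998, 0.069, -0.001, 0.001]
force: [-0.1, -0.5, 0.0]
finger_gap: 44.4
[589.1  11.7 151.6] yaw 8.0 [ 0.1 -0.7 -1. ]
284.2946441959039 230.9210687037147
origin 159 130
```

View pics/crop4.png

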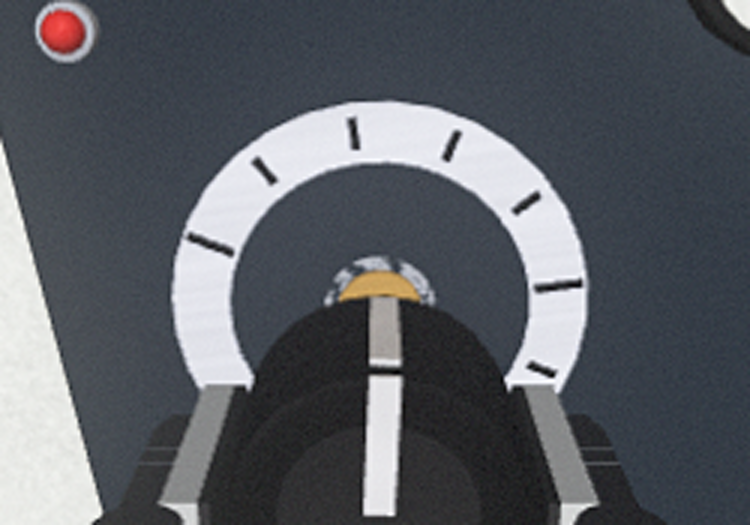

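The crop shows the knob's centreline at x≈380 and the ring's centre at x≈380, so they line up sideways. For the other axis I fit the ring arc.

```bash
python3 - <<'E'
from h import *; import pickle
c=pickle.load(open('pics/w6.pkl','rb')); f=c['frame']; hsv=cv2.cvtColor(f,cv2.COLOR_BGR2HSV)
w=((hsv[...,1]<60)&(hsv[...,2]>140)).astype(np.uint8); m=np.zeros_like(w); m[155:252,208:360]=w[155:252,208:360]
cs=max(cv2.findContours(m,0,1)[0],key=cv2.contourArea)[:,0]
P=np.array([onz(c,*p,100)[:2] for p in cs]); r=R.from_quat([.998,.069,0,0]); tcp=np.array([589,12,151.4])
from scipy.optimize import least_squares
k=np.abs(np.hypot(*(P-[589,13]).T)-46)<4; Q=P[k&(cs[:,1]<250)]
s=least_squares(lambda p:np.hypot(Q[:,0]-p[0],Q[:,1]-p[1])-p[2],[589,13,46],loss='soft_l1').x
print('ring',s,len(Q),'tool offset',r.inv().apply(np.array([*s[:2],100])-tcp).round(1))
zt=151.4+25.8
for p in ((379.5,516),(383.5,370)): print(r.inv().apply(onz(c,159+p[0]/3-.33,130+p[1]/3-.33,zt)-tcp).round(1))
print(np.degrees(np.arctan2(*(onz(c,159+383.5/3,130+370/3,zt)-onz(c,159+379.5/3,130+516/3,zt))[1::-1])))
E
```

```text
ring [589.53630145  12.07414476  46.91898633] 232 tool offset [ 0.5  0.  51.4]
[  0.6   1.5 -25.8]
[  1.1 -22.5 -25.8]
96.62201613945291
```

Aligned to within about 0.5 mm, with the line at 96.6°. Lowering in steps.

```bash
python3 -m handwheel '[[[0,0,15],[0,0,0],1],[[0,0,20],[0,0,0],1],[[0,0,24],[0,0,0],1],[[0,0,27],[0,0,0],1],[[0,0,27],[0,0,0],1]]'
```

```text
time: 7.5
tcp_pos: [589.2, 13.4, 125.1]
eef_rot: [0.997, 0.071, -0.0, 0.0]
force: [-1.0, 0.1, -0.3]
finger_gap: 44.4
```

```bash
python3 -m handwheel '[[[0,0,4],[0,0,0],1],[[0,0,8],[0,0,0],1],[[0,0,10],[0,0,0],1],[[0,0,10],[0,0,0],1]]'; python3 -m handwheel '[[[0,0,2],[0,0,0],1],[[0,0,2],[0,0,0],1]]'
```

```text
time: 8.0
tcp_pos: [589.2, 13.4, 115.2]
eef_rot: [0.997, 0.071, -0.0, 0.0]
force: [-1.5, -0.7, -1.9]
finger_gap: 44.9
time: 8.25
tcp_pos: [589.3, 13.3, 114.8]
eef_rot: [0.998, 0.071, 0.0, 0.0]
force: [-3.8, -1.7, 12.0]
finger_gap: 44.7
```

Fully home: the underside is at about 111 mm and it bottoms with 12 N. Release and back off.

```bash
python3 -m handwheel '[[[0,0,-2],[0,0,0],1],[[0,0,-2],[0,0,0],-0.3],[[0,0,-2],[0,0,0],-0.8],[[0,0,-2],[0,0,0],-0.8],[[0,0,-3],[0,0,0],-0.8]]'; python3 -m handwheel '[[[0,0,-40],[0,0,0],-0.8],[[0,0,-70],[0,0,0],-0.8],[[0,0,-70],[0,0,0],-0.8]]'; python3 - <<'E'
from h import *
c=cap('wrist','w7.png'); print(togo([488.3,-235,120]).round(1))
cv2.imwrite('pics/crop5.png',c['frame'][130:400,140:430])
E
```

```text
time: 8.88
tcp_pos: [589.4, 13.6, 116.2]
eef_rot: [0.997, 0.071, -0.0, -0.0]
force: [0.2, 0.0, 0.8]
finger_gap: 77.0
time: 9.25
tcp_pos: [591.2, 13.8, 188.8]
eef_rot: [0.997, 0.071, 0.003, -0.0]
force: [-0.0, -0.6, -0.5]
finger_gap: 76.7
[-135.8  231.7   67. ]
```

View pics/crop5.png

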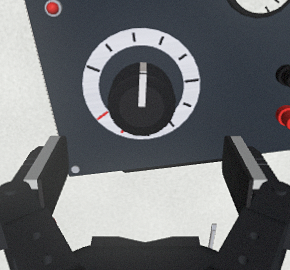

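The black knob is seated, centred in the ring. Now to the red knob.

```bash
python3 -m handwheel '[[[-26,44,0],[0,0,10],-0.6],[[-52,88,0],[0,0,20],-0.6],[[-78,132,0],[0,0,30],-0.6],[[-104,178,0],[0,0,40],-0.6],[[-136,232,0],[0,0,50],-0.6]]'; python3 -m handwheel '[[[0,0,40],[0,0,10],-0.6],[[0,0,80],[0,0,20],-0.6],[[0,0,120],[0,0,28],-0.6],[[0,0,125],[0,0,28],-0.6],[[0,0,125],[0,0,28],-0.6]]';  python3 m3.py w8.png r; python3 -c "
from h import *
s=ctrl.get_state();print(togo([488.3,-235,4]).round(1),np.degrees(R.from_quat(s['eef_rot']).as_euler('xyz')).round(1), togo([487.2,-234,4]).round(1))"
```

```text
time: 9.93
tcp_pos: [486.6, -235.7, 185.2]
eef_rot: [0.933, -0.359, -0.001, -0.0]
force: [1.2, -0.6, 0.7]
finger_gap: 68.2
time: 10.55
tcp_pos: [487.5, -235.0, 61.3]
eef_rot: [0.82, -0.572, -0.0, 0.0]
force: [0.1, 0.5, 0.3]
finger_gap: 68.1
red px [284.9 236.5] ctr [ 488.2 -235.6] n 140 yaw line -104.8 yaw ctr -95.2
[ 488.1 -235.3   62.1] [ 0.39  0.73  0.01  1.96 -0.02  0.46 -0.8 ]
[-0.3 -0.2 58.1] [-179.9   -0.   -69.8] [-1.6  0.5 58.1]
```

```bash
python3 -m handwheel '[[[0,0,30],[0,0,0],-0.6],[[0,0,56],[0,0,0],-0.6],[[0,0,56],[0,0,0],-0.6],[[0,0,56],[0,0,0],1],[[0,0,56],[0,0,0],1]]';python3 -m handwheel '[[[0,0,0],[0,0,0],1],[[0,0,0],[0,0,0],1],[[0,0,0],[0,0,0],1]]'
```

```text
time: 11.22
tcp_pos: [488.6, -235.6, 6.9]
eef_rot: [0.82, -0.573, 0.001, -0.0]
force: [-1.6, 0.2, 30.2]
finger_gap: 32.7
time: 11.6
tcp_pos: [488.6, -235.6, 7.1]
eef_rot: [0.82, -0.573, 0.001, -0.0]
force: [-1.5, 0.4, 6.4]
finger_gap: 32.2
```

```bash
python3 -m handwheel '[[[0,0,-40],[0,0,0],1],[[0,0,-100],[0,0,-10],1],[[0,0,-160],[0,0,-20],1],[[0,0,-180],[0,0,-30],1],[[0,0,-180],[0,0,-40],1]]'; python3 -m handwheel '[[[0,0,0],[0,0,-10],1],[[0,0,0],[0,0,-20],1],[[0,0,0],[0,0,-30],1],[[0,0,0],[0,0,-40],1],[[0,0,0],[0,0,-50],1]]'; python3 -c "
from h import *
s=ctrl.get_state();print(togo([551.2,148,180]).round(1),np.degrees(R.from_quat(s['eef_rot']).as_euler('xyz')).round(1), s['joint_pos'].round(2))"
```

```text
time: 12.22
tcp_pos: [489.0, -235.9, 188.8]
eef_rot: [0.967, -0.255, 0.003, 0.001]
force: [0.1, 0.3, -0.7]
finger_gap: 32.5
time: 12.85
tcp_pos: [487.4, -235.4, 186.3]
eef_rot: [0.984, 0.177, 0.0, 0.001]
force: [0.2, -1.5, -0.4]
finger_gap: 32.0
[ 193.6 -337.     5.8] [179.9  -0.   20.4] [ 0.7   0.56 -0.45  1.86  0.34  0.79  0.43]
```

```bash
python3 -m handwheel '[[[24,-42,0],[0,0,-9],1],[[48,-84,0],[0,0,-19],1],[[73,-126,0],[0,0,-28],1],[[97,-168,0],[0,0,-38],1],[[121,-211,0],[0,0,-47],1]]'; python3 -c "
from h import *
s=ctrl.get_state();print(togo([551.2,148,180]).round(1),np.degrees(R.from_quat(s['eef_rot']).as_euler('xyz')).round(1), s['joint_pos'].round(2))"
```

```text
time: 13.48
tcp_pos: [529.0, 5.6, 186.3]
eef_rot: [0.832, 0.555, 0.0, 0.001]
force: [0.5, -0.2, -0.4]
finger_gap: 32.3
[140.  -34.3   6.1] [179.9   0.   67.4] [ 0.38  0.59 -0.67  1.89  0.49  0.83  0.63]
```

```bash
python3 -m handwheel '[[[47,-11,0],[0,0,-10],1],[[93,-23,2],[0,0,-20],1],[[140,-34,10],[0,0,-29],1],[[140,-34,30],[0,0,-29],1],[[140,-34,30],[0,0,-29],1]]'; sed -i 's/588.8,13,100/551.2,148,100/' m4.py; python3 -m handwheel '[[[0,0,0],[0,0,0],1]]'; python3 m4.py w9.png crop6.png; python3 -c "
from h import *
print(ctrl.get_state()['joint_pos'].round(2))"
```

```text
time: 14.1
tcp_pos: [550.9, 146.2, 154.7]
eef_rot: [0.668, 0.744, -0.001, 0.0]
force: [-0.4, -0.7, -0.5]
finger_gap: 32.2
time: 14.22
tcp_pos: [552.2, 145.9, 156.1]
eef_rot: [0.669, 0.743, 0.0, 0.001]
force: [0.0, 1.0, 0.7]
finger_gap: 32.1
[552.3 146.  156.3] yaw 96.0 [ 0.4  0.4 -0.5]
289.0892827795248 228.81774325088642
origin 164 128
[ 0.16  0.72 -0.75  1.8   0.63  0.88  0.78]
```

View pics/crop6.png

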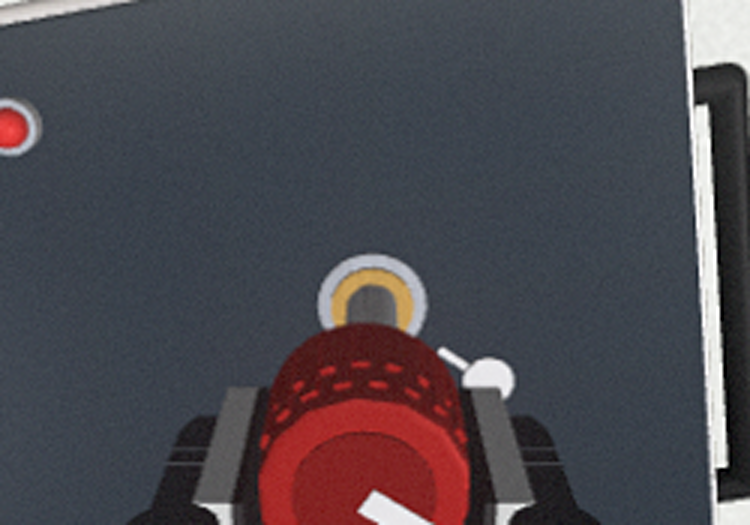

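The red knob's centre is at crop x≈364 and the shaft's at x≈372, so it needs about +2 mm along tool x. Checking y and the line angle.

```bash
python3 - <<'E'
from h import *; import pickle
c=pickle.load(open('pics/w9.pkl','rb')); f=c['frame']; r=R.from_quat([.669,.743,0,0]); tcp=np.array([552.2,146,156.2]); zt=tcp[2]-7.1+28
T=lambda x,y,z: r.inv().apply(onz(c,164+x/3-.33,128+y/3-.33,z)-tcp).round(1)
print('collar',T(373,308,101),'knob topedge',T(364.5,400,zt),'white dot',onz(c,164+489/3,128+379/3,100).round(1))
hsv=cv2.cvtColor(f,cv2.COLOR_BGR2HSV).astype(int)
m=((hsv[...,2]>150)&(hsv[...,1]<90)).astype(np.uint8); b=np.zeros_like(m); b[288:330,280:325]=m[288:330,280:325]
n,l,st,ce=cv2.connectedComponentsWithStats(b); print(st,ce.round(1))
L=np.argwhere(l==1+np.argmax(st[1:,4]))[:,::-1]; P=np.array([onz(c,*p,zt)[:2] for p in L]); ax=np.linalg.svd(P-P.mean(0))[2][0]; print('yaw',np.degrees(np.arctan2(ax[1],ax[0])), 'mean rel',r.inv().apply([*P.mean(0)-tcp[:2],0]), 'ptp',np.ptp(P@ax))
E
```

```text
collar [ 1.3 -0.1 55.2] knob topedge [ -0.6 -16.4 -20.9] white dot [567.9 177.2 100. ]
[[     0      0    560    420 234876]
 [   283    292     36     23    324]] [[279.5 209.4]
 [300.4 303. ]]
yaw -116.79393050546554 mean rel [6.48200167 5.53947221 0.        ] ptp 16.978274302764817
```

Image and model agree on (+2, -0.8) mm. Shift, then lower.

```bash
python3 -m handwheel '[[[2,-0.8,10],[0,0,0],1],[[2,-0.8,18],[0,0,0],1],[[2,-0.8,23],[0,0,0],1],[[2,-0.8,27],[0,0,0],1],[[2,-0.8,27],[0,0,0],1]]'
```

```text
time: 14.9
tcp_pos: [550.7, 148.2, 127.9]
eef_rot: [0.669, 0.744, -0.0, 0.0]
force: [-1.1, -1.1, -1.6]
finger_gap: 32.3
```

```bash
python3 -m handwheel '[[[0,0,4],[0,0,0],1],[[0,0,7],[0,0,0],1],[[0,0,9],[0,0,0],1],[[0,0,9],[0,0,0],1]]'; python3 -m handwheel '[[[0,0,2],[0,0,0],1],[[0,0,2],[0,0,0],1]]'
```

```text
time: 15.4
tcp_pos: [550.8, 148.3, 119.1]
eef_rot: [0.669, 0.744, -0.0, 0.0]
force: [1.4, -3.4, -2.0]
finger_gap: 32.0
time: 15.65
tcp_pos: [550.9, 148.4, 117.6]
eef_rot: [0.669, 0.744, -0.0, 0.0]
force: [-0.3, -3.9, 4.4]
finger_gap: 32.3
```

Home at z≈118. Push in.

```bash
python3 -m handwheel '[[[0,0,3],[0,0,0],1],[[0,0,6],[0,0,0],1],[[0,0,8],[0,0,0],1],[[0,0,8],[0,0,0],1]]'
```

```text
time: 16.15
tcp_pos: [551.1, 148.4, 110.8]
eef_rot: [0.669, 0.744, -0.0, 0.001]
force: [-3.3, -5.1, 12.9]
finger_gap: 32.4
```

```bash
python3 -m handwheel '[[[0,0,0],[0,0,10],1],[[0,0,0],[0,0,20],1],[[0,0,0],[0,0,30],1],[[0,0,0],[0,0,40],1],[[0,0,0],[0,0,49],1]]';  python3 -m handwheel '[[[0,0,0],[0,0,0.5],1],[[0,0,0],[0,0,0.5],1]]'
```

```text
time: 16.77
tcp_pos: [551.4, 147.7, 110.9]
eef_rot: [0.918, 0.397, 0.0, 0.001]
force: [-1.3, -5.5, 12.6]
finger_gap: 32.5
time: 17.02
tcp_pos: [551.4, 147.8, 110.8]
eef_rot: [0.919, 0.395, 0.0, 0.001]
force: [-1.9, -5.7, 13.2]
finger_gap: 31.9
```

```bash
python3 -m handwheel '[[[0,0,-2],[0,0,0],1],[[0,0,-3],[0,0,0],1],[[0,0,-3],[0,0,0],1]]';  python3 -m handwheel '[[[0,0,-2.5],[0,0,0],1],[[0,0,-2.5],[0,0,0],1],[[0,0,-3.5],[0,0,0],1],[[0,0,-3.5],[0,0,0],1]]'
```

```text
time: 17.4
tcp_pos: [551.3, 147.8, 113.0]
eef_rot: [0.919, 0.395, 0.0, 0.001]
force: [-0.4, -5.7, 5.6]
finger_gap: 32.2
time: 17.9
tcp_pos: [551.2, 147.9, 116.2]
eef_rot: [0.919, 0.395, 0.0, 0.001]
force: [0.6, -5.0, 5.3]
finger_gap: 31.9
```

The spring is still pushing at 116 mm, so it is coming out at the green dot. Release and lift.

```bash
python3 -m handwheel '[[[0,0,0],[0,0,0],0.2],[[0,0,0],[0,0,0],-0.3],[[0,0,0],[0,0,0],-0.8],[[0,0,0],[0,0,0],-0.8],[[0,0,0],[0,0,0],-0.8]]';  python3 -m handwheel '[[[0,0,-30],[0,0,0],-0.8],[[0,0,-60],[0,0,0],-0.8],[[0,40,-80],[0,0,0],-0.8],[[0,70,-90],[0,0,0],-0.8],[[0,70,-90],[0,0,0],-0.8]]'; python3 - <<'E'
from h import *
c=cap('wrist','w10.png'); f=c['frame']
u,v=proj(c,[551.2,148,125]);print(u,v); u=int(u);v=max(int(v),75)
cv2.imwrite('pics/crop7.png',cv2.resize(f[v-75:v+75,u-100:u+100],None,fx=4,fy=4,interpolation=2)); print(u-100,v-75, [np.round(proj(c,p),1) for p in ([551.2,148,139],[551.2,148,111],[551.2+17,148,139])])
E
```

```text
time: 18.52
tcp_pos: [550.8, 149.0, 115.8]
eef_rot: [0.918, 0.396, 0.0, -0.0]
force: [-0.2, -1.3, -0.7]
finger_gap: 77.0
time: 19.15
tcp_pos: [603.8, 98.0, 206.4]
eef_rot: [0.919, 0.393, 0.001, 0.001]
force: [-0.5, 0.1, -0.8]
finger_gap: 76.6
284.0974762566561 119.89368993718358
184 44 [array([284.1, 120.7]), array([284.1, 119.2]), array([301.6, 139.7])]
```

View pics/crop7.png

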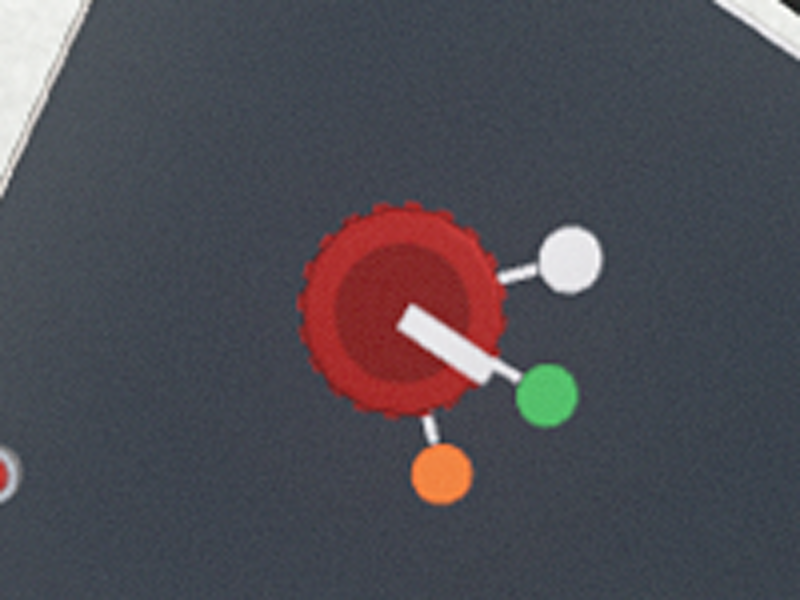

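The white line points at the green dot, about 5° past it, which is within the knob's play. One last view for height and the bystanders.

```bash
python3 -m handwheel '[[[0,30,-30],[0,0,0],-0.8],[[0,60,-60],[0,0,0],-0.8],[[0,90,-60],[0,0,0],-0.8],[[0,130,-60],[0,0,0],-0.8]]'; python3 - <<'E'
from h import *; import pickle
c=pickle.load(open('pics/w10.pkl','rb')); print('cam z',c['xyz'][2])
hsv=cv2.cvtColor(c['frame'],cv2.COLOR_BGR2HSV); m=((hsv[...,1]>120)&((hsv[...,0]<10)|(hsv[...,0]>170))).astype(np.uint8); m[:,:250]=0;m[:90]=0;m[155:]=0;m[:,315:]=0
cs=max(cv2.findContours(m,0,1)[0],key=cv2.contourArea)
for z in (139,132): print(z,cv2.minEnclosingCircle(np.array([onz(c,*p[0],z)[:2] for p in cs],np.float32)))
s=cap('side','side1.png')['frame']; a=cv2.imread('pics/side0.png'); cap('top','top1.png')
d=cv2.absdiff(s,a).max(2)
for n,p in (('cell',(232,327)),('speaker',(333,340)),('driver',(385,277))): print(n,d[p[1]-25:p[1]+25,p[0]-25:p[0]+25].max())
cv2.imwrite('pics/fin.png',np.hstack([cv2.resize(s[90:220,180:380],None,fx=4,fy=4,interpolation=2)]))
E
```

```text
time: 19.7
tcp_pos: [695.7, 13.4, 266.1]
eef_rot: [0.918, 0.397, 0.0, -0.001]
force: [0.9, 0.3, -0.3]
finger_gap: 76.5
cam z 348.7391378035919
139 ((551.7221069335938, 147.40652465820312), 17.356325149536133)
132 ((551.9258422851562, 147.2060089111328), 17.935579299926758)
cell 3
speaker 3
driver 6
```

View pics/fin.png

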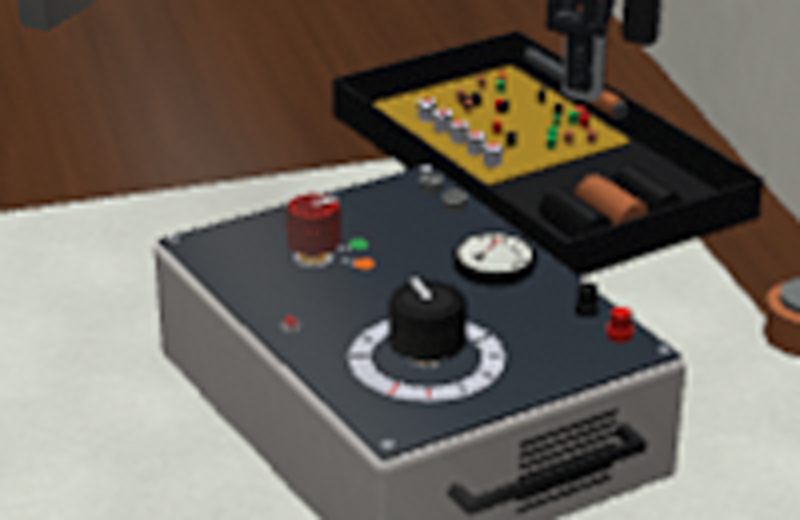

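Both knobs are seated, with the red one sprung out (radius matches z=139) and pointing at green. The bystanders have not moved. Handing in.

```bash
python3 -m handwheel '[[[0,0,0],[0,0,0],-0.8],[[0,0,0],[0,0,0],-0.8]]'; python3 -c "
from workcell import ctrl
print(ctrl.finish_job())"
```

```text
time: 20.05
tcp_pos: [695.1, 13.6, 265.8]
eef_rot: [0.918, 0.397, -0.0, -0.001]
force: [0.5, 0.5, -0.2]
finger_gap: 76.7
the job is handed in; nothing more can be done
None
```

Both knobs are back on and the selector is at the green dot; I handed the job in at about 20 s of the 61 s.

- **Output knob:** it went onto the output shaft with the flats lined up by camera and dropped fully home, underside about 11 mm above the panel. It met 12 N only at the bottom.
- **Selector knob:** it went on the same way, also fully home. I then pushed it in to its 7 mm stop (about 13 N) and turned the knob about 50° clockwise, the extra taking up its play. The spring still pushed with about 5 N near the top of the way back out, and I then released the knob.

**Last checks:**
- The white line points at the green dot, about 5° past it, which is within the knob's play.
- The red knob's apparent size fits sprung out (17.4 mm measured, 17 mm expected; it would be 17.9 mm if it were caught in).
- The side view shows both knobs seated, and before-and-after pictures show no change at the cell, the loudspeaker or the screwdriver.
- The gripper is clear of everything.

**Not as planned:** the fingertips touched the bench during both pickups, with a brief 30 N at the red knob. The wrist camera read about 2 mm off at times, so I centred the red knob on the selector shaft using the image and the arm's own position together.

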